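# Snap the switch box cover home

## Task

The control box on the bench stands open: pick up its white cover by the grip fin, lay it in the box's mouth on the four orange spring clips, and press it down corner by corner (not all in one push) until every clip has snapped over it and the cover sits fully home, flat on its seat. Press firmly but without leaning so hard that the rubber mounts under the box are squashed flat, leave the other things around it where they are, and let go at the end.

Things in the scene. Friction and masses are not known exactly. Their poses are not given: they have to be found in the camera images.
- box_seat (a point): Middle of the cover's seat in the open grey control box, 58 mm above the bench (tops of two cross ribs). x along the box's length, y across, z up. Mouth 133 (x) by 90.4 mm (y) between the end walls and four corner guides (at x = +-40), which rise 30 mm above the seat, their inner faces sloping outward over the top 8 mm; the side walls end 3 mm above it. The cover fits either way round. Base plate 170 x 130 mm, fixed to the bench.
- nose_tip_a (a point): Inner lower edge of an orange spring clip's nose, at +54, +40.2 mm (x, y) from box_seat, 7 mm above it. Nose 10 mm wide in x; its top face slopes out and up, 7.8 mm out and 10 mm up, topmost 20 mm over the seat. A cover edge pressed down drives the clip outward (it springs in y) and the nose then snaps back over the cover. Pressed near it a corner goes in at about 8 to 22 N; the clips differ.
- nose_tip_b (a point): Inner lower edge of an orange spring clip's nose, at +54, -40.2 mm (x, y) from box_seat, 7 mm above it. Nose 10 mm wide in x; its top face slopes out and up, 7.8 mm out and 10 mm up, topmost 20 mm over the seat. A cover edge pressed down drives the clip outward (it springs in y) and the nose then snaps back over the cover. Pressed near it a corner goes in at about 8 to 22 N; the clips differ.
- nose_tip_c (a point): Inner lower edge of an orange spring clip's nose, at -54, -40.2 mm (x, y) from box_seat, 7 mm above it. Nose 10 mm wide in x; its top face slopes out and up, 7.8 mm out and 10 mm up, topmost 20 mm over the seat. A cover edge pressed down drives the clip outward (it springs in y) and the nose then snaps back over the cover. Pressed near it a corner goes in at about 8 to 22 N; the clips differ.
- nose_tip_d (a point): Inner lower edge of an orange spring clip's nose, at -54, +40.2 mm (x, y) from box_seat, 7 mm above it. Nose 10 mm wide in x; its top face slopes out and up, 7.8 mm out and 10 mm up, topmost 20 mm over the seat. A cover edge pressed down drives the clip outward (it springs in y) and the nose then snaps back over the cover. Pressed near it a corner goes in at about 8 to 22 N; the clips differ.
- box (a joint): How far the box has sunk on its four rubber mounts, in m: near 0 unloaded; the box gives a few mm under the pressing hand. Above 0.005 (a push of roughly 35 N) the mounts count as squashed; hard stop at 0.009.
- cover_grip (a point): Middle of the grip fin on the loose white cover, 20 mm above its underside; x along the cover, z up. Plate 130 (x) by 88 (y) by 5 mm; fin 56 mm long (x), 12 mm thick (y), top 34 mm above the underside. Grey discs on top at x = +-46, y = +-24 mm show where to press with closed fingers. Starts flat on the bench beside the box.
- corner_a (a point): Mark under one corner of the white cover, on its underside, 58 mm along the cover's length and 40 mm across it from the middle (+58, +40 in the cover's own x, y). Home, its height over box_seat is 0 to 2 mm; lying loose on the clip noses, about 13 mm.
- corner_b (a point): Mark under one corner of the white cover, on its underside, 58 mm along the cover's length and 40 mm across it from the middle (+58, -40 in the cover's own x, y). Home, its height over box_seat is 0 to 2 mm; lying loose on the clip noses, about 13 mm.
- corner_c (a point): Mark under one corner of the white cover, on its underside, 58 mm along the cover's length and 40 mm across it from the middle (-58, -40 in the cover's own x, y). Home, its height over box_seat is 0 to 2 mm; lying loose on the clip noses, about 13 mm.
- corner_d (a point): Mark under one corner of the white cover, on its underside, 58 mm along the cover's length and 40 mm across it from the middle (-58, +40 in the cover's own x, y). Home, its height over box_seat is 0 to 2 mm; lying loose on the clip noses, about 13 mm.
- screwdriver: Red-handled screwdriver lying on the bench, 24 x 210 x 25 mm, origin under its middle; bystander.
- masking_tape: Roll of beige tape lying flat, 102 mm across, 25 mm high, origin under its middle; bystander.
- screw_tin: Open metal tin of screws, 81 mm across, 51 mm high, origin under its middle; bystander.
- pliers: Blue-handled pliers lying on the bench, 60 x 169 x 14 mm, origin under the middle; bystander.
- cover: The white cover (130 x 88 x 5 mm plate with a fin); origin at the middle of its underside, axes as for cover_grip.
Mind the look-alikes: they are no part of the job. What is shaped like the cover but yellow is not meant.

How it is judged:
On the way:
1. at least one corner of the cover is down on its seat in the box while another corner is still up on its clip (horizontal distance between cover_grip and box_seat below 0.015 m and z of any of corner_a, corner_b, corner_c, corner_d in the frame of box_seat below 0.003 m and z of any of corner_a, corner_b, corner_c, corner_d in the frame of box_seat above 0.006 m), for 0.1 s.
At the end, for the whole second after the job is handed in: The cover lies right side up in the box's mouth, all four corners under their clips and within 3 mm of the seat, its middle within 6 mm of the box's and its length along the box's within 0.08 rad; it is at rest, let go, and the box is back up on its mounts (sunk less than 2 mm) (horizontal distance between cover_grip and box_seat below 0.006 m and z of corner_a in the frame of box_seat between -0.003 and 0.003 m and z of corner_b in the frame of box_seat between -0.003 and 0.003 m and z of corner_c in the frame of box_seat between -0.003 and 0.003 m and z of corner_d in the frame of box_seat between -0.003 and 0.003 m and angle between the x axis of cover_grip and the x axis of box_seat, either way round below 0.08 rad and angle between cover_grip's own z axis and vertical below 0.1 rad and linear speed of cover below 0.02 m/s and value of joint box below 0.002 m); the robot touches nothing.
It fails at once if the rubber mounts are squashed (box sunk more than 5 mm) (value of joint box above 0.005 m).
It fails at once if the screwdriver is shoved more than 3 cm (distance of screwdriver from where it was at the start of the episode above 0.03 m).
It fails at once if the masking tape is shoved more than 3 cm (distance of masking_tape from where it was at the start of the episode above 0.03 m).
It fails at once if the screw tin is shoved more than 3 cm (distance of screw_tin from where it was at the start of the episode above 0.03 m).
It fails at once if the pliers is shoved more than 3 cm (distance of pliers from where it was at the start of the episode above 0.03 m).
It also fails if it takes over 61 s, if anything falls off the work surface, if the arm or the gripper's body presses on something with over 40 N, if the wrist force passes 120 N, or if a joint passes its speed limit or range.

## Robot

A 7-joint arm with a two-finger parallel gripper is mounted at the origin on a cart in front of the work surface, level with it; the furniture and walls round the work are solid. World frame = base frame: x ahead of the robot, y to its left, z up, the work surface at z = 0. Lengths are in m, angles in rad, forces in N, time in s.
With the tool pointing down it reaches from about 0.425 to 0.875 m from the base axis. Payload 4.7 kg.
Tool frame: the origin (TCP) lies midway between the tips of the shut fingers; the grasp point (between the pads) lies 19 mm behind it (ctrl.grip_point_offset is the distance from the TCP to the grasp point, in m); z points along the fingers, y is the line along which they close (so a half turn about z gives the same grasp; the last joint's range is limited). The gripper opens to 87 mm and grips with 3 to 60 N. Pads are 19 mm wide; open, the fingers measure 117 mm over their backs; the gripper's body (75 mm by 190 mm) begins 51 mm behind the grasp point.
Start: joints at [-1.091, 0.321, -0.07, 1.45, 0.023, 1.371, -0.057], TCP at [0.292, 0.581, 0.223] pointing down, gripper open.
Joint ranges: [-2.86, 2.86], [-0.3, 2.09], [-1.38, 1.24], [0.06, 2.45], [-1.56, 4.7], [0.09, 2.05], [-2.69, 2.69]. Speed limits (rad/s): [2.57, 2.57, 3.14, 3.14, 3.14, 3.14, 3.14].

## Interface

Orientations are given as a rotation vector (axis times angle).
In Python, from bench import ctrl gives the robot as it stands.
- The arm moves only by the tool move_arm, never from a script. Its argument "increments" is text: rows parted by semicolons, each of 7 numbers parted by spaces: the shift along the world's x, y, z in mm, then the turn, a rotation vector about the world's x, y, z in degrees, then the closure in counts, from 0 (fully open) to 255 (shut). A call has exactly 8 rows; each row shifts and turns the commanded pose from where the row before left it; what a row does not reach is not made up. A row lasts 1/12 s, in which the tool goes at most 41.7 mm and 7.16 degrees, less where a joint would pass 70% of its speed; a pose out of reach is approached as far as the arm can. A call with a gripper value outside its range is refused whole. The fingers move at their own pace and stop on an object; "grip_force" is the grip in N (left out, the last holds). Time passes only in rows, so rows that do not move let the fingers close, or fill a call up. It gives the time, the measured TCP pose, the force, the opening and the grip force at its end, in the units of the state.
- ctrl.get_state(): the state, without advancing time (a new reading comes with each control period).
- ctrl.get_image(name): name is "scene" or "top" or "wrist"; returns a dict with "frame" (420x560x3 uint8, red, green, blue), "depth" (420x560 float32, m along the optical axis (not along the pixel's ray), 0 where there is no reading), "fx", "fy", "cx", "cy" (pixels), "position" and "orientation" of the camera in the world. Camera axes: x right, y down, z forward; pixel columns grow to the right and rows downward; lengths in m; the calibration is good to about 2 mm. A picture is of the moment at which its call begins.
- ctrl.close_job(): hands the job in; it is judged then, once.
Trained networks look in a picture, given as the dict that the camera call returned (one of the last four; its "shot" number tells which), for a name from the list of things; names that differ only in an ending like _2 or _b are one class to them, and where a whole thing is asked for, a point or a joint stands for the part that bears it (a point fixed in the world has none). Each returns a list of dicts, best first, with "score" (0 to 1); they miss things now and then, are a little off and sometimes report something else, mostly with a low value. They report only what shows in the picture. A call takes as long as a camera call. They do not tell look-alikes from the thing itself.
- ctrl.find_in(target, picture): "centre" ([x, y, z] in m, in world coordinates, good to about 4 mm: the middle of the surface that is visible of it).
- ctrl.silhouettes(target, picture): "region" (420x560 bool, what is visible of it).
The state is a dict: "time": time; "joint_positions": joint angles; "qd": joint speeds; "joint_torque": joint torques, N m; "position": TCP position; "tool_rot": TCP orientation; "ft_force": force on the tool from outside, world axes, zero at the start; "torque": the same for the moment, N m; "grip_width": opening from 0.0 (shut) to 1.0 (fully open); "grip_force": force on a finger pad.
Only numpy, scipy, OpenCV 4.12 (cv2) and the standard library are available. Lean on these libraries where they do the work, as an engineer would, in place of code of your own. Each camera call takes 0.05 s, during which the arm holds its last target. There are 200 camera calls.

## Working session

There is one attempt and no reset: what is moved stays moved. The work goes in short steps, Python scripts to look and compute and a tool call to move; the robot and the scene stay as the last step left them, time stands still between calls to the robot, and variables do not carry over. Pictures are saved under pics/ and viewed, at most 10 in all, crops included, and the job is handed in when it is done.

Besides the shell and the picture viewer there is one more tool, called after ">>>" by a JSON object that holds its "fn" and its "kwargs", one argument or row to a line. move_arm: Moves the arm, as the interface text tells. Its arguments: {"type":"object","properties":{"increments":{"type":"string"},"grip_force":{"type":"number"}},"required":["increments"]}

```bash
mkdir -p pics; cat > h.py <<'E'
import numpy as np, cv2
from scipy.spatial.transform import Rotation as R
from bench import ctrl
def Rm(o):
    o=np.array(o,float)
    return o if o.shape==(3,3) else (R.from_rotvec(o).as_matrix() if o.size==3 else R.from_quat(o).as_matrix())
def cloud(p):
    d=p["depth"]; v,u=np.mgrid[:d.shape[0],:d.shape[1]]
    c=np.stack([(u-p["cx"])/p["fx"]*d,(v-p["cy"])/p["fy"]*d,d],-1)
    return c@Rm(p["orientation"]).T+np.array(p["position"])
def save(p,n,crop=None,s=1):
    f=p["frame"][:,:,::-1]
    if crop: f=f[crop[1]:crop[3],crop[0]:crop[2]]
    cv2.imwrite("pics/"+n,cv2.resize(f,None,fx=s,fy=s,interpolation=cv2.INTER_CUBIC))
E
python3 - <<'E'
from h import *
a=ctrl.get_image("scene");b=ctrl.get_image("top")
for p in(a,b): print(p["position"],p["orientation"],p["fx"])
for n,p in(("s",a),("t",b)):
    C=cloud(p)
    for t in["cover_grip","cover","box_seat","nose_tip_a","screwdriver","masking_tape","screw_tin","pliers"]:
        for r in ctrl.find_in(t,p)[:5]:
            c=np.array(r["centre"]); q=Rm(p["orientation"]).T@(c-p["position"]); print(n,t,c.round(3),round(r["score"],2),(int(q[0]/q[2]*p["fx"]+p["cx"]),int(q[1]/q[2]*p["fy"]+p["cy"])))
im=np.vstack([a["frame"],b["frame"]])
save(a,"s0.png");save(b,"t0.png")
print(ctrl.get_state())
E
```

```text
[ 0.13417896 -0.87523139  0.82782349] [-2.22933643  0.58567021 -0.23961936] 473.8090296361095
[ 0.33550681 -0.11150002  1.09244469] [-2.0066703   2.22025072 -0.22359759] 421.22322115244054
s cover_grip [ 0.555 -0.242  0.006] 0.82 (318, 263)
s cover_grip [ 0.259 -0.242  0.005] 0.7 (200, 314)
s cover [ 0.259 -0.239  0.006] 0.82 (199, 313)
s cover [ 0.553 -0.242  0.004] 0.56 (318, 263)
s box_seat [0.577 0.037 0.047] 0.61 (271, 183)
s nose_tip_a [ 0.551 -0.24   0.004] 0.58 (317, 264)
s nose_tip_a [ 0.507 -0.004  0.054] 0.54 (254, 198)
s screwdriver [ 0.406 -0.098  0.018] 0.71 (235, 244)
s masking_tape [0.787 0.018 0.019] 0.77 (339, 172)
s screw_tin [ 0.681 -0.335  0.029] 0.79 (387, 262)
s screw_tin [ 0.509 -0.003  0.054] 0.63 (255, 197)
s screw_tin [ 0.407 -0.096  0.018] 0.6 (235, 244)
s screw_tin [ 0.548 -0.245  0.006] 0.23 (316, 265)
s pliers [ 0.715 -0.154  0.011] 0.79 (353, 217)
t cover_grip [ 0.556 -0.234  0.006] 0.73 (316, 204)
t cover_grip [ 0.26  -0.231  0.004] 0.7 (329, 320)
t cover [ 0.259 -0.23   0.001] 0.89 (328, 320)
t cover [ 0.554 -0.235  0.007] 0.56 (316, 205)
t cover [0.
[... 487 characters left out ...]
{'time': 0.9, 'joint_positions': array([-1.09084072,  0.3209806 , -0.07010336,  1.45047969,  0.02260885,
        1.3708041 , -0.05687414]), 'qd': array([ 0.0005448 , -0.00048438, -0.0002518 ,  0.00088378,  0.0006093 ,
        0.00275287, -0.00038073]), 'joint_torque': array([-6.15733734e-05, -4.91079676e+01, -4.02985895e-01, -3.12773287e+01,
       -6.34802389e-02,  3.35507328e-02,  8.84770657e-06]), 'position': array([0.29200777, 0.58074818, 0.22260938]), 'tool_rot': array([7.25072069e-01, 3.05669662e+00, 1.59366137e-04]), 'ft_force': array([-0.66723918, -0.94535296, -0.06452327]), 'torque': array([-0.05311835, -0.01943985,  0.05536192]), 'grip_force': 0.0, 'grip_width': 0.9996061124703698}
```

View pics/t0.png

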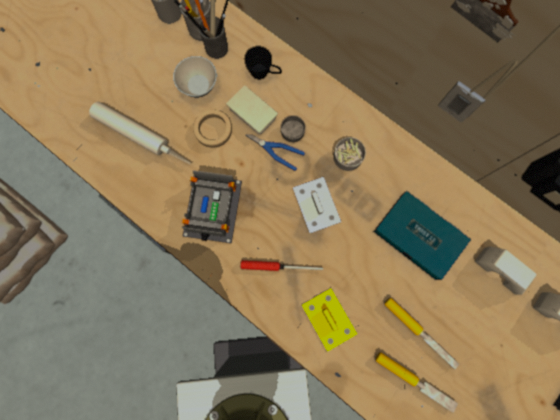

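View pics/s0.png

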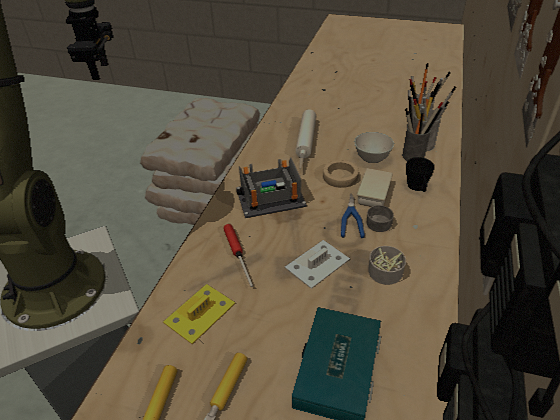

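The top view shows the white cover at px (317,205), the yellow look-alike at (329,320), and the open box with orange clips at (211,205). The white/yellow sheets are the only cover candidates (the notepad at (252,110) has no fin). I choose the white one at (317,205) and check it in a close crop.

```bash
python3 - <<'E'
from h import *
b=ctrl.get_image("top");C=cloud(b)
f=b["frame"].astype(int);hsv=cv2.cvtColor(b["frame"],cv2.COLOR_RGB2HSV)
# cover
m=np.zeros(C.shape[:2],bool);m[170:240,285:350]=1
w=m&(hsv[...,1]<60)&(hsv[...,2]>130)&(C[...,2]<.05)&(C[...,2]>-.01)
n,l,st,ce=cv2.connectedComponentsWithStats(w.astype(np.uint8));k=1+st[1:,4].argmax();w=l==k
P=C[w];pl=P[P[:,2]<.015];r=cv2.minAreaRect((pl[:,:2]*1000).astype(np.float32));print("cover",r,np.median(pl[:,2]))
box=cv2.boxPoints(r);print(box)
fin=C[m&(C[...,2]>.024)&(C[...,2]<.05)];print("fin",len(fin),fin.mean(0),cv2.minAreaRect((fin[:,:2]*1000).astype(np.float32)))
# box
m[:]=0;m[155:255,170:255]=1
o=m&(hsv[...,0]<18)&(hsv[...,1]>150)&(hsv[...,2]>110)&(C[...,2]>.03)
n,l,st,ce=cv2.connectedComponentsWithStats(o.astype(np.uint8))
for i in range(1,n):
    if st[i,4]>5:
        q=C[l==i];print("orange",ce[i].round(),st[i,4],q.mean(0).round(4),q.min(0).round(3),q.max(0).round(3))
g=C[m&(C[...,2]>.078)&(C[...,2]<.1)];print("tops",len(g),cv2.minAreaRect((g[:,:2]*1000).astype(np.float32)))
g=C[m&(C[...,2]>.052)&(C[...,2]<.1)];print("walls",len(g),cv2.minAreaRect((g[:,:2]*1000).astype(np.float32)))
g=C[m&(C[...,2]>.003)&(C[...,2]<.1)];print("all",len(g),cv2.minAreaRect((g[:,:2]*1000).astype(np.float32)))
F=b["frame"][:,:,::-1]
A=cv2.resize(F[155:255,165:255],None,fx=5,fy=5,interpolation=2);B=cv2.resize(F[165:245,280:355],None,fx=4,fy=5,interpolation=2)
B=cv2.copyMakeBorder(B,0,100,0,0,0);cv2.imwrite("pics/c1.png",np.hstack([A,B]))
E
```

```text
cover ((558.0494995117188, -234.23989868164062), (133.18348693847656, 90.74532318115234), 13.738326072692871) 0.005588327185728548
[[ 482.58746 -205.98007]
 [ 504.13837 -294.1292 ]
 [ 633.51154 -262.49973]
 [ 611.96063 -174.35059]]
fin 110 [ 0.55669439 -0.23271356  0.03370489] ((557.5216064453125, -233.43743896484375), (54.933006286621094, 12.955253601074219), 13.899709701538086)
orange [193. 179.] 31 [0.6388 0.0735 0.0735] [0.634 0.067 0.059] [0.645 0.081 0.082]
orange [230. 184.] 18 [ 0.615  -0.0179  0.0749] [ 0.61  -0.024  0.069] [ 0.621 -0.012  0.082]
orange [185. 221.] 35 [0.5283 0.0938 0.1027] [ 0.336 -0.112  0.062] [0.541 0.109 1.092]
orange [223. 226.] 15 [0.5111 0.0087 0.0757] [0.506 0.004 0.069] [0.516 0.014 0.08 ]
tops 322 ((575.5394897460938, 40.377071380615234), (109.07918548583984, 146.80335998535156), 76.01653289794922)
walls 1089 ((570.3204956054688, 42.50034713745117), (110.45967102050781, 158.22726440429688), 75.85540008544922)
all 4165 ((588.1806640625, 42.75696563720703), (227.41111755371094, 269.02685546875), 84.84546661376953)
```

View pics/c1.png

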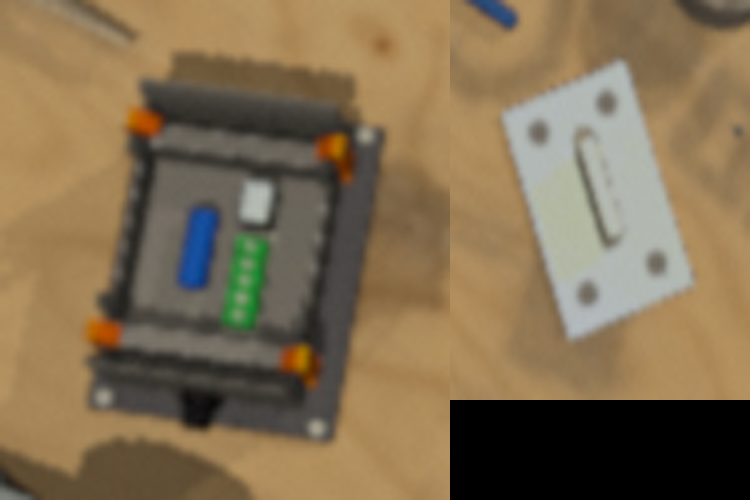

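The crop confirms a white plate with fin and grey discs, with no yellow in it (fin centre about world (0.5575, -0.2335), x axis at +13.8°). The box is at about (0.575, 0.040), with its length at -14°. I'm moving above the cover.

>>> {"fn": "move_arm", "kwargs": {
  "increments": "11 -34 0 0 0 1.7 0;11 -34 0 0 0 1.7 0;11 -34 0 0 0 1.7 0;11 -34 0 0 0 1.7 0;11 -34 0 0 0 1.7 0;11 -34 0 0 0 1.7 0;11 -34 0 0 0 1.7 0;11 -34 0 0 0 1.7 0",
  "grip_force": 40
}}

```text
time: 1.62
position: [0.3803, 0.3071, 0.2228]
tool_rot: [0.356, 3.121, 0.001]
ft_force: [2.2, 0.6, -0.3]
grip_width: 0.998
grip_force: 0.0
```

>>> {"fn": "move_arm", "kwargs": {
  "increments": "11 -34 0 0 0 1.7 0;11 -34 0 0 0 1.7 0;11 -34 0 0 0 1.7 0;11 -34 0 0 0 1.7 0;11 -34 0 0 0 1.7 0;11 -34 0 0 0 1.7 0;11 -34 0 0 0 1.7 0;11 -34 0 0 0 1.7 0"
}}

```text
time: 2.28
position: [0.4682, 0.035, 0.223]
tool_rot: [-0.016, 3.141, 0.001]
ft_force: [-0.0, 0.2, -0.9]
grip_width: 0.998
grip_force: 0.0
```

>>> {"fn": "move_arm", "kwargs": {
  "increments": "11 -34 -5 0 0 1.7 0;11 -34 -5 0 0 1.7 0;11 -34 -5 0 0 1.7 0;11 -34 -5 0 0 1.7 0;11 -34 -5 0 0 1.7 0;11 -34 -5 0 0 1.7 0;11 -34 -5 0 0 1.7 0;11 -34 -5 0 0 1.7 0"
}}

```text
time: 2.95
position: [0.5565, -0.2367, 0.1826]
tool_rot: [-0.389, 3.117, 0.0]
ft_force: [0.3, -0.0, -0.3]
grip_width: 1.0
grip_force: 0.0
```

```bash
cat >> h.py <<'E'
def st():
    s=ctrl.get_state();M=R.from_rotvec(s["tool_rot"]).as_matrix()
    print("t",round(s["time"],2),"pos",np.round(np.array(s["position"])*1000,1),"yaw_y",round(np.degrees(np.arctan2(M[1,1],M[0,1])),1),"tilt z",M[:,2].round(3),"F",np.round(s["ft_force"],1),"w",round(s["grip_width"],3),"gf",round(s["grip_force"],1),"j7",round(s["joint_positions"][6],2))
    return s
E
python3 - <<'E'
from h import *
st();p=ctrl.get_image("wrist");C=cloud(p);save(p,"w1.png")
fin=C[(C[...,2]>.028)&(C[...,2]<.04)&(abs(C[...,0]-.557)<.05)&(abs(C[...,1]+.2335)<.05)]
print(len(fin),fin.mean(0),cv2.minAreaRect((fin[:,:2]*1000).astype(np.float32)))
for r in ctrl.find_in("cover_grip",p):print(r["centre"],r["score"])
E
```

```text
t 2.95 pos [ 556.5 -236.7  182.6] yaw_y 104.2 tilt z [ 0.001  0.    -1.   ] F [ 0.3 -0.  -0.3] w 1.0 gf 0.0 j7 2.33
584 [ 0.55466374 -0.23511157  0.03315393] ((555.5579833984375, -234.48641967773438), (55.56268310546875, 11.738319396972656), 14.1173734664917)
[0.5564, -0.238, 0.0057] 0.9
```

>>> {"fn": "move_arm", "kwargs": {
  "increments": "-1 2 -24 0 0 0 0;0 0 -24 0 0 0 0;0 0 -24 0 0 0 0;0 0 -24 0 0 0 0;0 0 -24 0 0 0 0;0 0 -24 0 0 0 0;0 0 -20 0 0 0 0;0 0 -9 0 0 0 0"
}}

```text
time: 3.72
position: [0.5533, -0.2315, 0.0069]
tool_rot: [0.386, -3.114, -0.004]
ft_force: [-0.7, 0.9, 0.1]
grip_width: 0.999
grip_force: 0.0
```

>>> {"fn": "move_arm", "kwargs": {
  "increments": "0 0 0 0 0 0 120;0 0 0 0 0 0 255;0 0 0 0 0 0 255;0 0 0 0 0 0 255;0 0 0 0 0 0 255;0 0 0 0 0 0 255;0 0 0 0 0 0 255;0 0 0 0 0 0 255"
}}

```text
time: 4.38
position: [0.5551, -0.2333, 0.0099]
tool_rot: [-0.386, 3.117, -0.0]
ft_force: [0.1, -0.7, 0.0]
grip_width: 0.473
grip_force: 0.0
```

>>> {"fn": "move_arm", "kwargs": {
  "increments": "0 0 0 0 0 0 255;0 0 0 0 0 0 255;0 0 0 0 0 0 255;0 0 0 0 0 0 255;0 0 0 0 0 0 255;0 0 0 0 0 0 255;0 0 0 0 0 0 255;0 0 0 0 0 0 255"
}}

```text
time: 5.05
position: [0.555, -0.2334, 0.0096]
tool_rot: [-0.386, 3.118, -0.0]
ft_force: [0.9, 0.5, -0.6]
grip_width: 0.132
grip_force: 40.0
```

>>> {"fn": "move_arm", "kwargs": {
  "increments": "0 0 5 0 0 0 255;0 0 20 0 0 0 255;0 0 25 0 0 0 255;0 0 25 0 0 0 255;0 0 25 0 0 0 255;0 0 25 0 0 0 255;0 0 25 0 0 0 255;0 0 10 0 0 0 255"
}}

```text
time: 5.72
position: [0.5564, -0.234, 0.1734]
tool_rot: [-0.385, 3.113, -0.002]
ft_force: [0.8, -0.2, 0.4]
grip_width: 0.134
grip_force: 40.0
```

```bash
python3 - <<'E'
from h import *
st();p=ctrl.get_image("top");C=cloud(p);q=ctrl.get_image("wrist");D=cloud(q)
save(q,"w2.png")
for n,p in(("top",p),("wrist",q)):
    for t in("cover","cover_grip"):
        for r in ctrl.find_in(t,p)[:2]:print(n,t,r["centre"],r["score"])
# wrist-view: plate points around TCP
z=D[...,2];hist=np.histogram(z,bins=np.arange(0,.25,.01));print(hist[0])
E
```

```text
t 5.72 pos [ 556.4 -234.   173.4] yaw_y 104.1 tilt z [ 0.005 -0.001 -1.   ] F [ 0.8 -0.2  0.4] w 0.134 gf 40.0 j7 2.32
top cover [0.2553, -0.233, 0.0012] 0.66
top cover [0.7193, -0.1453, 0.0113] 0.3
top cover_grip [0.2531, -0.2343, 0.0071] 0.68
wrist cover [0.5261, -0.2399, 0.1677] 0.64
wrist cover [0.6114, -0.027, 0.0631] 0.38
wrist cover_grip [0.5272, -0.2427, 0.1686] 0.87
wrist cover_grip [0.5524, -0.0012, 0.0489] 0.2
[33379  2633  3555  1853 17171  1735   718   680   192     0     0     0
     0     0     0     0 14715   526   357  2079   321    63   720   158]
```

View pics/w2.png

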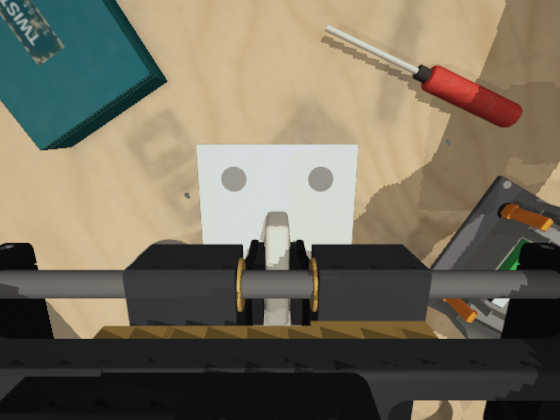

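The cover is held level: its near edge is at row 145 (columns 198-357), and the fin sits between the pads at (278,250). Next I measure the in-hand offset and work out where the wrist camera can see the box.

```bash
python3 - <<'E'
from h import *
s=st();q=ctrl.get_image("wrist");D=cloud(q)
M=R.from_rotvec(s["tool_rot"]).as_matrix();c=(q["position"]-s["position"])@M;print("cam in tool",c)
L=(D-s["position"])@M   # tool frame
m=(abs(L[...,2]-.005)<.012);m[250:]=0
n,l,stt,_=cv2.connectedComponentsWithStats(m.astype(np.uint8));k=1+stt[1:,4].argmax();P=L[l==k]
print("plate tool-frame min/max",np.percentile(P,[.3,99.7],axis=0).round(4),"med",np.median(P,0),cv2.minAreaRect((P[:,:2]*1000).astype(np.float32)))
A=np.c_[P[:,:2],np.ones(len(P))];print("slope",np.linalg.lstsq(A,P[:,2],rcond=None)[0])
O=Rm(q["orientation"])
for v in(0,70,140):
  for u in(100,280,460):
    r=O@np.array([(u-q["cx"])/q["fx"],(v-q["cy"])/q["fy"],1]);x=q["position"]+r*(.06-q["position"][2])/r[2];print(u,v,((x-s["position"])*1000).round())
E
```

```text
t 6.02 pos [ 553.8 -232.6  167.5] yaw_y 104.1 tilt z [-0.003  0.001 -1.   ] F [ 0.4 -1.  -2.1] w 0.136 gf 40.0 j7 2.32
cam in tool [ 0.07222941  0.00040572 -0.16164554]
plate tool-frame min/max [[ 0.0058 -0.0433 -0.0057]
 [ 0.0642  0.0438  0.007 ]] med [0.03856384 0.00053907 0.00504992] ((33.780364990234375, 0.32193756103515625), (88.4555435180664, 60.96238708496094), 89.9536361694336)
slope [ 0.00879848 -0.00037992  0.0046037 ]
100 0 [-130. -173. -108.]
280 0 [-164.  -38. -108.]
460 0 [-199.   97. -108.]
100 70 [ -80. -168. -108.]
280 70 [-116.  -26. -108.]
460 70 [-152.  117. -108.]
100 140 [ -24. -163. -108.]
280 140 [ -62.  -12. -108.]
460 140 [-100.  139. -108.]
```

>>> {"fn": "move_arm", "kwargs": {
  "increments": "18 30 13 0 0 -3.5 255;18 30 13 0 0 -3.5 255;18 30 13 0 0 -3.5 255;18 30 13 0 0 -3.5 255;18 30 13 0 0 -3.5 255;18 30 13 0 0 -3.5 255;18 30 13 0 0 -3.5 255;18 30 13 0 0 -3.5 255"
}}

```text
time: 6.73
position: [0.6992, 0.0085, 0.2725]
tool_rot: [-0.384, -3.116, 0.001]
ft_force: [0.7, -0.6, -0.9]
grip_width: 0.13
grip_force: 40.0
```

>>> {"fn": "move_arm", "kwargs": {
  "increments": "0 0 0 0 0 0 255;0 0 0 0 0 0 255;0 0 0 0 0 0 255;0 0 0 0 0 0 255;0 0 0 0 0 0 255;0 0 0 0 0 0 255;0 0 0 0 0 0 255;0 0 0 0 0 0 255"
}}

```text
time: 7.4
position: [0.6988, 0.0062, 0.2737]
tool_rot: [0.381, 3.118, 0.001]
ft_force: [-0.5, 0.0, -1.9]
grip_width: 0.136
grip_force: 40.0
```

```bash
python3 - <<'E'
from h import *
s=st();q=ctrl.get_image("wrist");D=cloud(q);save(q,"w3.png")
M=R.from_rotvec(s["tool_rot"]).as_matrix()
hsv=cv2.cvtColor(q["frame"],cv2.COLOR_RGB2HSV)
o=(hsv[...,0]<20)&(hsv[...,1]>150)&(hsv[...,2]>90)&(D[...,2]>.05)&(D[...,2]<.1);o[250:]=0
n,l,stt,ce=cv2.connectedComponentsWithStats(o.astype(np.uint8))
for i in range(1,n):
    if stt[i,4]>30:
        P=D[l==i];print("or",ce[i].round(),stt[i,4],P.mean(0).round(4),"tool",((P-s["position"])@M).mean(0).round(4),((P-s["position"])@M).min(0).round(4),((P-s["position"])@M).max(0).round(4))
g=((abs(D[...,0]-.575)<.12)&(abs(D[...,1]-.04)<.12));g[260:]=0
for a,b in((.080,.1),(.053,.1),(.055,.0635)):
    P=D[g&(D[...,2]>a)&(D[...,2]<b)];print(a,b,len(P),cv2.minAreaRect((P[:,:2]*1000).astype(np.float32)))
for r in ctrl.find_in("nose_tip_a",q)+ctrl.find_in("box_seat",q):print(r["centre"],r["score"])
E
```

```text
t 7.4 pos [698.8   6.2 273.7] yaw_y 76.1 tilt z [ 0.  0. -1.] F [-0.5  0.  -1.9] w 0.136 gf 40.0 j7 1.46
or [234.  20.] 170 [0.5106 0.0064 0.0736] tool [ 0.1826 -0.0451  0.2001] [ 0.1772 -0.0523  0.1931] [ 0.1888 -0.0385  0.2089]
or [323.  20.] 158 [0.5333 0.0976 0.0733] tool [0.1826 0.0488 0.2004] [0.1774 0.0421 0.1942] [0.1925 0.0568 0.2125]
or [238. 126.] 118 [ 0.6151 -0.0191  0.0727] tool [ 0.0752 -0.0448  0.201 ] [ 0.0695 -0.052   0.1952] [ 0.0821 -0.0383  0.218 ]
or [319. 126.] 100 [0.6373 0.0716 0.0732] tool [0.0754 0.0486 0.2005] [0.0696 0.0433 0.1952] [0.0811 0.0551 0.2152]
0.08 0.1 915 ((575.046142578125, 38.38424301147461), (101.6363525390625, 142.1991729736328), 76.0997085571289)
0.053 0.1 5108 ((575.1715698242188, 38.822288513183594), (109.94426727294922, 142.25204467773438), 76.03329467773438)
0.055 0.0635 2430 ((573.527099609375, 39.527687072753906), (108.82967376708984, 133.89198303222656), 76.08236694335938)
[0.5366, 0.1006, 0.0712] 0.69
[0.6412, 0.0743, 0.0736] 0.56
[0.6133, -0.023, 0.0703] 0.51
[0.5115, 0.0069, 0.074] 0.46
[0.5608, 0.0448, 0.045] 0.73
[0.6629, 0.0153, 0.2673] 0.47
```

View pics/w3.png

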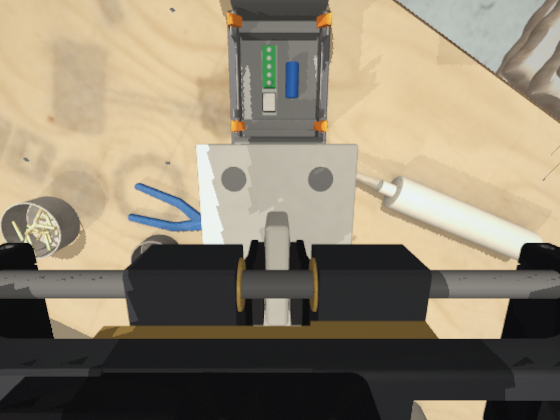

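The wrist view shows the four orange clips at px (234,20), (323,20), (238,126) and (319,126), with spacing 107 mm against the expected 108. That puts the box centre at about (0.5745, 0.039) and its yaw at -13.9°, which the tool already matches. I'm moving above the mouth.

>>> {"fn": "move_arm", "kwargs": {
  "increments": "-16 4 -19 0 0 0 255;-16 4 -19 0 0 0 255;-16 4 -19 0 0 0 255;-16 4 -19 0 0 0 255;-16 4 -19 0 0 0 255;-16 4 -19 0 0 0 255;-16 4 -19 0 0 0 255;-13 4 -19 0 0 0 255"
}}

```text
time: 8.22
position: [0.5728, 0.039, 0.121]
tool_rot: [0.38, 3.118, 0.001]
ft_force: [0.3, -0.0, -1.1]
grip_width: 0.134
grip_force: 40.0
```

>>> {"fn": "move_arm", "kwargs": {
  "increments": "0 0 0 0 0 0 255;0 0 0 0 0 0 255;0 0 0 0 0 0 255;0 0 0 0 0 0 255;0 0 0 0 0 0 255;0 0 0 0 0 0 255;0 0 0 0 0 0 255;0 0 0 0 0 0 255"
}}

```text
time: 8.88
position: [0.5743, 0.0386, 0.1218]
tool_rot: [0.38, 3.118, 0.0]
ft_force: [0.1, -0.2, -1.8]
grip_width: 0.134
grip_force: 40.0
```

```bash
python3 - <<'E'
from h import *
s=st();q=ctrl.get_image("wrist");D=cloud(q);save(q,"w4.png",(120,60,440,260),2.4)
M=R.from_rotvec(s["tool_rot"]).as_matrix();L=(D-s["position"])@M
hsv=cv2.cvtColor(q["frame"],cv2.COLOR_RGB2HSV)
o=(hsv[...,0]<20)&(hsv[...,1]>150)&(hsv[...,2]>90)&(D[...,2]>.05)&(D[...,2]<.1);o[250:]=0
n,l,stt,ce=cv2.connectedComponentsWithStats(o.astype(np.uint8))
for i in range(1,n):
    if stt[i,4]>30:
        P=L[l==i];print("or",ce[i].round(),stt[i,4],P.mean(0).round(4),P.min(0).round(4),P.max(0).round(4))
m=(abs(L[...,2]-.005)<.012);m[250:]=0
n,l,stt,_=cv2.connectedComponentsWithStats(m.astype(np.uint8));k=1+stt[1:,4].argmax();P=L[l==k]
print("plate",cv2.minAreaRect((P[:,:2]*1000).astype(np.float32)),P.max(0))
g=(D[...,2]>.08)&(D[...,2]<.095);g[250:]=0
P=L[g];print("tops",len(P),P.min(0).round(4),P.max(0).round(4))
E
```

```text
t 8.88 pos [574.3  38.6 121.8] yaw_y 76.1 tilt z [ 0.001 -0.    -1.   ] F [ 0.1 -0.2 -1.8] w 0.134 gf 40.0 j7 1.36
plate ((33.89525604248047, -0.02451324462890625), (88.28740692138672, 61.13180160522461), 89.96626281738281) [0.06447993 0.04411417 0.00763   ]
tops 1345 [ 0.0678 -0.0489  0.032 ] [0.0734 0.0512 0.0418]
```

View pics/w4.png

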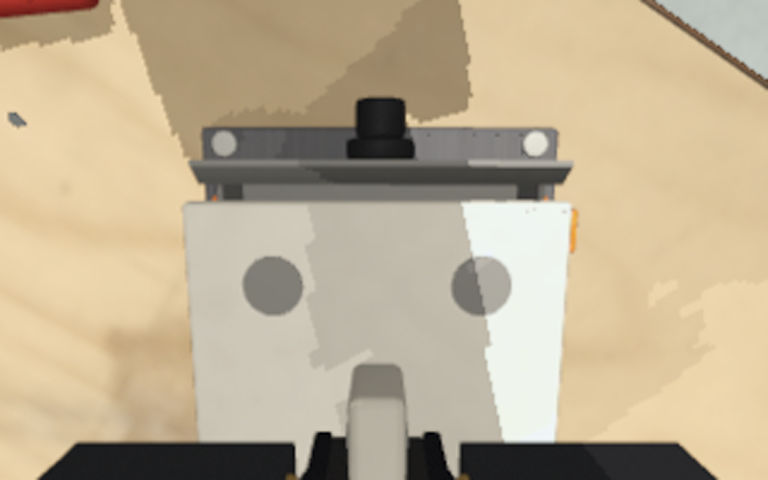

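The cover is above the mouth, with its near edge just inside the end wall (wall at crop row 175, cover edge at row 202). The measured offset is about 1 mm in each of x and y. I'm correcting that and lowering.

>>> {"fn": "move_arm", "kwargs": {
  "increments": "-1 1 -5 0 0 0 255;0 0 -5 0 0 0 255;0 0 -5 0 0 0 255;0 0 -4 0 0 0 255;0 0 -3 0 0 0 255;0 0 -3 0 0 0 255;0 0 -3 0 0 0 255;0 0 -2 0 0 0 255"
}}

```text
time: 9.6
position: [0.5729, 0.0397, 0.0912]
tool_rot: [-0.38, -3.118, 0.0]
ft_force: [0.4, -0.6, -0.3]
grip_width: 0.132
grip_force: 40.0
```

>>> {"fn": "move_arm", "kwargs": {
  "increments": "0 0 -1 0 0 0 255;0 0 -1 0 0 0 255;0 0 -1 0 0 0 255;0 0 -1 0 0 0 255;0 0 -1 0 0 0 255;0 0 -1 0 0 0 255;0 0 0 0 0 0 255;0 0 0 0 0 0 255"
}}

```text
time: 10.27
position: [0.5729, 0.0397, 0.0855]
tool_rot: [-0.38, -3.119, -0.0]
ft_force: [0.5, -0.9, -1.9]
grip_width: 0.135
grip_force: 40.0
```

>>> {"fn": "move_arm", "kwargs": {
  "increments": "0 0 -1 0 0 0 255;0 0 -1 0 0 0 255;0 0 -1 0 0 0 255;0 0 -1 0 0 0 255;0 0 -0.5 0 0 0 255;0 0 0 0 0 0 255;0 0 0 0 0 0 255;0 0 0 0 0 0 255"
}}

```text
time: 10.93
position: [0.573, 0.0397, 0.0811]
tool_rot: [0.38, 3.118, 0.0]
ft_force: [1.3, -0.2, -2.0]
grip_width: 0.134
grip_force: 40.0
```

>>> {"fn": "move_arm", "kwargs": {
  "increments": "0 0 -0.5 0 0 0 255;0 0 0 0 0 0 150;0 0 0 0 0 0 150;0 0 0 0 0 0 150;0 0 0 0 0 0 150;0 0 0 0 0 0 150;0 0 0 0 0 0 150;0 0 0 0 0 0 150"
}}

```text
time: 11.6
position: [0.573, 0.0398, 0.0806]
tool_rot: [0.38, 3.118, 0.0]
ft_force: [-0.4, 0.7, 0.3]
grip_width: 0.404
grip_force: 0.0
```

>>> {"fn": "move_arm", "kwargs": {
  "increments": "0 0 5 0 0 0 150;0 0 10 0 0 0 150;0 0 20 0 0 0 150;0 0 25 0 0 0 150;0 0 25 0 0 0 255;0 0 25 0 0 0 255;0 0 20 0 0 0 255;0 0 0 0 0 0 255"
}}

```text
time: 12.27
position: [0.5758, 0.0396, 0.2164]
tool_rot: [0.379, 3.11, 0.005]
ft_force: [0.6, -1.0, 0.4]
grip_width: 0.192
grip_force: 0.0
```

```bash
cat >> h.py <<'E'
def cov(p,c0=(.5735,.0395)):
    D=cloud(p);ax=np.array([.9707,-.2402]);ay=np.array([.2402,.9707])
    x=(D[...,:2]-c0)@ax*1000;y=(D[...,:2]-c0)@ay*1000;z=D[...,2]*1000
    hsv=cv2.cvtColor(p["frame"],cv2.COLOR_RGB2HSV)
    m=(abs(x)<75)&(abs(y)<55)&(z>55)&(z<90)&(hsv[...,1]<60)&(hsv[...,2]>90)
    fin=(abs(x)<40)&(abs(y)<20)&(z>z[m].mean()+15)&(z<125) if m.any() else m
    pl=m&((abs(x)>32)|(abs(y)>12))&(abs(x)<64)&(abs(y)<38)
    A=np.c_[x[pl],y[pl],np.ones(pl.sum())]
    k=np.linalg.lstsq(A,z[pl],rcond=None)[0]
    print("plate n",pl.sum(),"underside rel seat corners a,b,c,d",[round(float(k@[a,b,1])-63,1) for a,b in((58,40),(58,-40),(-58,-40),(-58,40))])
    for a,b in((50,24),(50,-24),(-50,-24),(-50,24)):
        q=pl&(abs(x-a)<14)&(abs(y-b)<14);print(" top z near",a,b,q.sum(),round(float(np.median(z[q])),1) if q.sum() else None)
    if fin.sum():print("fin",fin.sum(),cv2.minAreaRect(np.c_[x[fin],y[fin]].astype(np.float32)),z[fin].mean())
E
python3 - <<'E'
from h import *
st()
for n in("wrist","top"):
    p=ctrl.get_image(n);print(n);cov(p)
    if n=="wrist":save(p,"w5.png")
E
```

```text
t 12.27 pos [575.8  39.6 216.4] yaw_y 76.1 tilt z [ 0.009  0.002 -1.   ] F [ 0.6 -1.   0.4] w 0.192 gf 0.0 j7 1.31
wrist
plate n 7035 underside rel seat corners a,b,c,d [12.5, 12.4, 12.6, 12.6]
 top z near 50 24 373 75.5
 top z near 50 -24 364 75.5
 top z near -50 -24 856 75.6
 top z near -50 24 831 75.6
fin 780 ((-0.3757362365722656, 0.13175249099731445), (12.639893531799316, 55.39059829711914), 89.69407653808594) 103.7077479027792
top
plate n 735 underside rel seat corners a,b,c,d [13.6, 13.5, 13.9, 13.9]
 top z near 50 24 0 None
 top z near 50 -24 0 None
 top z near -50 -24 124 76.8
 top z near -50 24 126 77.0
fin 84 ((-1.5281963348388672, 1.6524238586425781), (49.69473648071289, 12.76491641998291), 0.4804902672767639) 103.83904588257359
```

View pics/w5.png

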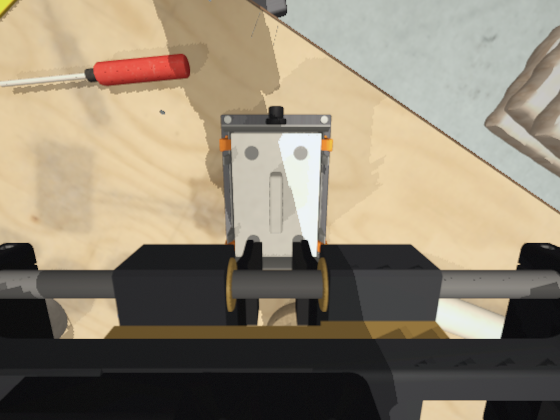

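The cover lies flat on all four noses (underside 12.5 mm over the seat) with its centre at (0.5732, 0.0397). I press corner a first, with closed fingers at (+46,+22).

>>> {"fn": "move_arm", "kwargs": {
  "increments": "10 2 -15 0 0 0 255;10 2 -15 0 0 0 255;10 2 -15 0 0 0 255;10 2 -15 0 0 0 255;10 2.3 -15 0 0 0 255;0 0 -20 0 0 0 255;0 0 -20 0 0 0 255;0 0 -15 0 0 0 255"
}}

```text
time: 13.03
position: [0.6212, 0.0498, 0.0774]
tool_rot: [-0.38, -3.115, 0.003]
ft_force: [0.0, 0.1, -0.4]
grip_width: 0.005
grip_force: 0.0
```

>>> {"fn": "move_arm", "kwargs": {
  "increments": "0 0 -2 0 0 0 255;0 0 -2 0 0 0 255;0 0 -1 0 0 0 255;0 0 -1 0 0 0 255;0 0 -1 0 0 0 255;0 0 -1 0 0 0 255;0 0 0 0 0 0 255;0 0 0 0 0 0 255"
}}

```text
time: 13.7
position: [0.6235, 0.05, 0.0741]
tool_rot: [0.38, 3.117, 0.001]
ft_force: [-2.6, -0.2, 6.0]
grip_width: 0.006
grip_force: 2.9
```

>>> {"fn": "move_arm", "kwargs": {
  "increments": "0 0 -0.5 0 0 0 255;0 0 -0.5 0 0 0 255;0 0 -0.5 0 0 0 255;0 0 -0.5 0 0 0 255;0 0 -0.5 0 0 0 255;0 0 -0.5 0 0 0 255;0 0 0 0 0 0 255;0 0 0 0 0 0 255"
}}

```text
time: 14.37
position: [0.624, 0.0499, 0.0724]
tool_rot: [0.38, 3.116, 0.002]
ft_force: [-2.6, -1.1, 11.9]
grip_width: 0.007
grip_force: 5.8
```

>>> {"fn": "move_arm", "kwargs": {
  "increments": "0 0 -0.5 0 0 0 255;0 0 -0.5 0 0 0 255;0 0 -0.5 0 0 0 255;0 0 -0.5 0 0 0 255;0 0 -0.5 0 0 0 255;0 0 -0.5 0 0 0 255;0 0 0 0 0 0 255;0 0 0 0 0 0 255"
}}

```text
time: 15.03
position: [0.6246, 0.0501, 0.0679]
tool_rot: [0.379, 3.115, 0.001]
ft_force: [2.5, -0.3, 4.9]
grip_width: 0.006
grip_force: 2.4
```

>>> {"fn": "move_arm", "kwargs": {
  "increments": "0 0 -0.5 0 0 0 255;0 0 -0.5 0 0 0 255;0 0 -0.5 0 0 0 255;0 0 -0.5 0 0 0 255;0 0 -0.5 0 0 0 255;0 0 -0.5 0 0 0 255;0 0 0 0 0 0 255;0 0 0 0 0 0 255"
}}

```text
time: 15.7
position: [0.6248, 0.0501, 0.0662]
tool_rot: [0.379, 3.115, 0.002]
ft_force: [-1.6, 0.2, 13.5]
grip_width: 0.003
grip_force: 6.4
```

>>> {"fn": "move_arm", "kwargs": {
  "increments": "0 0 -0.5 0 0 0 255;0 0 -0.5 0 0 0 255;0 0 -0.5 0 0 0 255;0 0 -0.5 0 0 0 255;0 0 -0.5 0 0 0 255;0 0 -0.5 0 0 0 255;0 0 0 0 0 0 255;0 0 0 0 0 0 255"
}}

```text
time: 16.37
position: [0.625, 0.05, 0.0647]
tool_rot: [0.379, 3.115, 0.003]
ft_force: [-3.6, -0.1, 21.5]
grip_width: 0.006
grip_force: 10.2
```

>>> {"fn": "move_arm", "kwargs": {
  "increments": "0 0 5 0 0 0 255;0 0 20 0 0 0 255;-5 -2 25 0 0 0 255;-10 -2 25 0 0 0 255;-10 -2 25 0 0 0 255;-10 -2 25 0 0 0 255;-10 -2.3 25 0 0 0 255;-5 0 0 0 0 0 255"
}}

```text
time: 17.03
position: [0.5743, 0.0392, 0.2152]
tool_rot: [0.38, 3.112, 0.004]
ft_force: [0.9, 0.1, 0.8]
grip_width: 0.004
grip_force: 0.0
```

```bash
python3 - <<'E'
from h import *
st()
for n in("wrist","top"):
    p=ctrl.get_image(n);print(n);cov(p)
E
```

```text
t 17.03 pos [574.3  39.2 215.2] yaw_y 76.1 tilt z [ 0.006  0.002 -1.   ] F [0.9 0.1 0.8] w 0.004 gf 0.0 j7 1.31
wrist
plate n 6475 underside rel seat corners a,b,c,d [-0.1, 12.0, 21.7, 9.6]
 top z near 50 24 292 66.4
 top z near 50 -24 242 74.4
 top z near -50 -24 850 81.7
 top z near -50 24 818 74.6
fin 820 ((2.671070098876953, 2.294773578643799), (56.578369140625, 14.084466934204102), 0.8106364607810974) 101.3114351916927
top
plate n 668 underside rel seat corners a,b,c,d [1.7, 13.8, 23.5, 11.4]
 top z near 50 24 0 None
 top z near 50 -24 0 None
 top z near -50 -24 107 83.5
 top z near -50 24 120 76.2
fin 85 ((-1.0151329040527344, 4.291424751281738), (44.81536102294922, 13.196060180664062), 1.0992404222488403) 102.78872590080027
```

Corner a is home under its clip, with the opposite corner up. Next is corner b (+46,-22).

>>> {"fn": "move_arm", "kwargs": {
  "increments": "8 -6.4 -14 0 0 0 255;8 -6.5 -15 0 0 0 255;8 -6.5 -15 0 0 0 255;8 -6.5 -15 0 0 0 255;8 -6.5 -20 0 0 0 255;0 0 -20 0 0 0 255;0 0 -20 0 0 0 255;0 0 -14 0 0 0 255"
}}

```text
time: 17.8
position: [0.6109, 0.0074, 0.0734]
tool_rot: [-0.38, -3.113, 0.002]
ft_force: [-1.0, 4.0, 9.5]
grip_width: 0.003
grip_force: 5.4
```

>>> {"fn": "move_arm", "kwargs": {
  "increments": "0 0 -1 0 0 0 255;0 0 -1 0 0 0 255;0 0 -1 0 0 0 255;0 0 -1 0 0 0 255;0 0 -1 0 0 0 255;0 0 -1 0 0 0 255;0 0 0 0 0 0 255;0 0 0 0 0 0 255"
}}

```text
time: 18.47
position: [0.6134, 0.0072, 0.0723]
tool_rot: [0.38, 3.117, 0.001]
ft_force: [-0.2, -0.3, 3.5]
grip_width: 0.004
grip_force: 1.5
```

>>> {"fn": "move_arm", "kwargs": {
  "increments": "0 0 -0.5 0 0 0 255;0 0 -0.5 0 0 0 255;0 0 -0.5 0 0 0 255;0 0 -0.5 0 0 0 255;0 0 -0.5 0 0 0 255;0 0 -0.5 0 0 0 255;0 0 0 0 0 0 255;0 0 0 0 0 0 255"
}}

```text
time: 19.13
position: [0.6135, 0.0071, 0.0704]
tool_rot: [0.38, 3.117, 0.001]
ft_force: [-3.3, -0.3, 10.7]
grip_width: 0.004
grip_force: 5.4
```

>>> {"fn": "move_arm", "kwargs": {
  "increments": "0 0 -0.5 0 0 0 255;0 0 -0.5 0 0 0 255;0 0 -0.5 0 0 0 255;0 0 -0.5 0 0 0 255;0 0 -0.5 0 0 0 255;0 0 -0.5 0 0 0 255;0 0 0 0 0 0 255;0 0 0 0 0 0 255"
}}

```text
time: 19.8
position: [0.6132, 0.0073, 0.0655]
tool_rot: [0.38, 3.118, 0.0]
ft_force: [-0.4, -0.1, 2.2]
grip_width: 0.007
grip_force: 1.2
```

>>> {"fn": "move_arm", "kwargs": {
  "increments": "0 0 -0.5 0 0 0 255;0 0 -0.5 0 0 0 255;0 0 -0.5 0 0 0 255;0 0 -0.5 0 0 0 255;0 0 -0.5 0 0 0 255;0 0 0 0 0 0 255;0 0 0 0 0 0 255;0 0 0 0 0 0 255"
}}

```text
time: 20.47
position: [0.6133, 0.0073, 0.0642]
tool_rot: [0.38, 3.118, 0.001]
ft_force: [-1.7, -0.6, 9.8]
grip_width: 0.006
grip_force: 4.6
```

>>> {"fn": "move_arm", "kwargs": {
  "increments": "0 0 -0.5 0 0 0 255;0 0 -0.5 0 0 0 255;0 0 -0.5 0 0 0 255;0 0 -0.5 0 0 0 255;0 0 -0.5 0 0 0 255;0 0 -0.5 0 0 0 255;0 0 0 0 0 0 255;0 0 0 0 0 0 255"
}}

```text
time: 21.13
position: [0.6133, 0.0073, 0.0627]
tool_rot: [0.38, 3.118, 0.002]
ft_force: [-5.0, -0.6, 17.9]
grip_width: 0.003
grip_force: 8.8
```

>>> {"fn": "move_arm", "kwargs": {
  "increments": "0 0 10 0 0 0 255;0 0 20 0 0 0 255;-8 6.4 30 0 0 0 255;-8 6.5 30 0 0 0 255;-8 6.5 30 0 0 0 255;-8 6.5 30 0 0 0 255;-8 6.5 0 0 0 0 255;0 0 0 0 0 0 255"
}}

```text
time: 21.8
position: [0.5726, 0.0418, 0.2113]
tool_rot: [0.376, 3.118, 0.005]
ft_force: [-0.4, 0.8, -1.2]
grip_width: 0.008
grip_force: 0.0
```

```bash
python3 - <<'E'
from h import *
st()
p=ctrl.get_image("wrist");cov(p)
E
```

```text
t 21.8 pos [572.6  41.8 211.3] yaw_y 76.3 tilt z [ 0.002  0.003 -1.   ] F [-0.4  0.8 -1.2] w 0.008 gf 0.0 j7 1.31
plate n 6231 underside rel seat corners a,b,c,d [-0.5, -0.5, 13.3, 13.3]
 top z near 50 24 203 64.8
 top z near 50 -24 218 64.7
 top z near -50 -24 839 75.4
 top z near -50 24 840 75.5
fin 762 ((2.2612228393554688, 0.43470287322998047), (56.517601013183594, 12.331794738769531), 0.5618470907211304) 97.55186780949829
```

Corners a and b are home, with c and d still up. Next is corner d (-46,+22).

>>> {"fn": "move_arm", "kwargs": {
  "increments": "-8 6.4 -14 0 0 0 255;-8 6.5 -15 0 0 0 255;-8 6.5 -15 0 0 0 255;-8 6.5 -15 0 0 0 255;-7.4 6.5 -20 0 0 0 255;0 0 -20 0 0 0 255;0 0 -20 0 0 0 255;0 0 -11 0 0 0 255"
}}

```text
time: 22.52
position: [0.5309, 0.0712, 0.076]
tool_rot: [-0.38, -3.113, 0.005]
ft_force: [-1.7, -1.0, 5.8]
grip_width: 0.006
grip_force: 3.4
```

>>> {"fn": "move_arm", "kwargs": {
  "increments": "0 0 -1.5 0 0 0 255;0 0 -1 0 0 0 255;0 0 -1 0 0 0 255;0 0 -1 0 0 0 255;0 0 -1 0 0 0 255;0 0 -1 0 0 0 255;0 0 -1 0 0 0 255;0 0 0 0 0 0 255"
}}

```text
time: 23.18
position: [0.5346, 0.0719, 0.0741]
tool_rot: [0.38, 3.117, 0.001]
ft_force: [-2.0, -1.0, 8.1]
grip_width: 0.007
grip_force: 3.8
```

>>> {"fn": "move_arm", "kwargs": {
  "increments": "0 0 -0.5 0 0 0 255;0 0 -0.5 0 0 0 255;0 0 -0.5 0 0 0 255;0 0 -0.5 0 0 0 255;0 0 -0.5 0 0 0 255;0 0 -0.5 0 0 0 255;0 0 0 0 0 0 255;0 0 0 0 0 0 255"
}}

```text
time: 23.85
position: [0.5352, 0.072, 0.0722]
tool_rot: [0.38, 3.116, 0.003]
ft_force: [-3.0, -2.2, 13.2]
grip_width: 0.004
grip_force: 6.4
```

>>> {"fn": "move_arm", "kwargs": {
  "increments": "0 0 -0.5 0 0 0 255;0 0 -0.5 0 0 0 255;0 0 -0.5 0 0 0 255;0 0 -0.5 0 0 0 255;0 0 -0.5 0 0 0 255;0 0 -0.5 0 0 0 255;0 0 0 0 0 0 255;0 0 0 0 0 0 255"
}}

```text
time: 24.52
position: [0.5357, 0.072, 0.07]
tool_rot: [0.38, 3.115, 0.003]
ft_force: [-3.8, -2.0, 17.5]
grip_width: 0.005
grip_force: 8.6
```

>>> {"fn": "move_arm", "kwargs": {
  "increments": "0 0 -0.5 0 0 0 255;0 0 -0.5 0 0 0 255;0 0 -0.5 0 0 0 255;0 0 -0.5 0 0 0 255;0 0 0 0 0 0 255;0 0 0 0 0 0 255;0 0 0 0 0 0 255;0 0 0 0 0 0 255"
}}

```text
time: 25.18
position: [0.5334, 0.0724, 0.0644]
tool_rot: [0.379, 3.119, 0.0]
ft_force: [-0.0, 0.2, -0.4]
grip_width: 0.004
grip_force: 0.0
```

>>> {"fn": "move_arm", "kwargs": {
  "increments": "0 0 -0.5 0 0 0 255;0 0 -0.5 0 0 0 255;0 0 -0.5 0 0 0 255;0 0 -0.5 0 0 0 255;0 0 -0.5 0 0 0 255;0 0 -0.5 0 0 0 255;0 0 0 0 0 0 255;0 0 0 0 0 0 255"
}}

```text
time: 25.85
position: [0.5334, 0.0723, 0.0623]
tool_rot: [-0.38, -3.118, -0.001]
ft_force: [-3.9, -1.1, 8.7]
grip_width: 0.005
grip_force: 4.0
```

>>> {"fn": "move_arm", "kwargs": {
  "increments": "0 0 10 0 0 0 255;0 0 20 0 0 0 255;8 -6.4 30 0 0 0 255;8 -6.5 30 0 0 0 255;8 -6.5 30 0 0 0 255;8 -6.5 30 0 0 0 255;7.4 -6.5 0 0 0 0 255;0 0 0 0 0 0 255"
}}

```text
time: 26.52
position: [0.5753, 0.0378, 0.2138]
tool_rot: [0.383, 3.113, 0.0]
ft_force: [-0.8, 0.2, -0.1]
grip_width: 0.009
grip_force: 0.0
```

```bash
python3 - <<'E'
from h import *
st()
p=ctrl.get_image("wrist");cov(p)
E
```

```text
t 26.52 pos [575.3  37.8 213.8] yaw_y 76.0 tilt z [ 0.005 -0.    -1.   ] F [-0.8  0.2 -0.1] w 0.009 gf 0.0 j7 1.32
plate n 6427 underside rel seat corners a,b,c,d [-0.5, -0.5, -0.4, -0.4]
 top z near 50 24 357 62.6
 top z near 50 -24 346 62.5
 top z near -50 -24 767 62.6
 top z near -50 24 772 62.6
fin 712 ((0.1883678436279297, -0.6965723037719727), (55.06267547607422, 11.964486122131348), 0.01988501474261284) 90.93336298088073
```

```bash
python3 - <<'E'
from h import *
p=ctrl.get_image("wrist");save(p,"w6.png",(200,100,360,260),3.7)
p=ctrl.get_image("scene");cov(p)
E
```

```text
plate n 420 underside rel seat corners a,b,c,d [-0.7, -0.8, -0.6, -0.5]
 top z near 50 24 37 61.9
 top z near 50 -24 26 62.1
 top z near -50 -24 30 62.1
 top z near -50 24 53 62.5
fin 126 ((-1.251190185546875, -3.011354446411133), (53.84598159790039, 16.622453689575195), 3.2175540924072266) 87.43425880057268
```

View pics/w6.png

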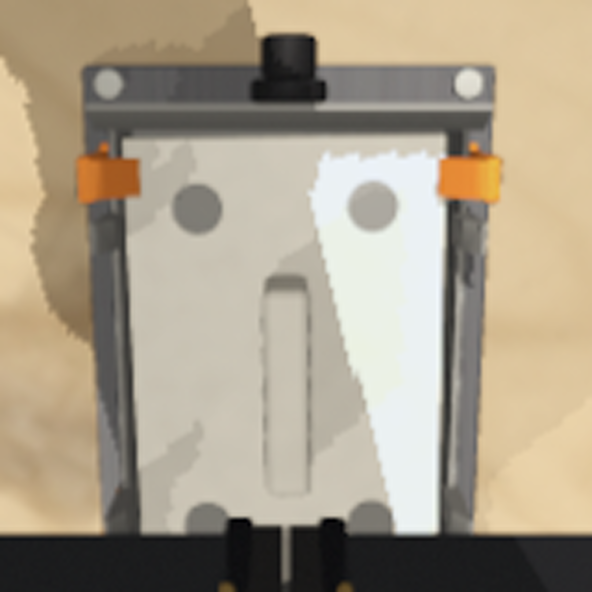

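The crop shows both near clips (at crop (108,178) and (470,178)) snapped over the cover, and both cameras measure all four corners on the seat. The gripper is clear, so I'm handing in.

```bash
python3 -c "
from bench import ctrl
print(ctrl.close_job())"
```

```text
the job is handed in; nothing more can be done
None
```

The white cover is seated flat in the box: both cameras put all four corners within 1 mm of the seat. I pressed corners a, b and d one at a time; c went down with d. Only the two near clips (c and d) were checked by eye, and the gripper was clear when I handed the job in at about 27 s; the hand-in returned no verdict.

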